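# Fold the seafood crackers into their lunchbox

## Robot

A 6-joint arm with a two-finger parallel gripper is mounted at the origin on the work surface. World frame = base frame: x ahead of the robot, y to its left, z up, the work surface at z = 0. Lengths are in m, angles in rad, forces in N, time in s.
With the tool pointing down it reaches from about 0.425 to 0.95 m from the base axis. Payload 3.5 kg.
Tool frame: the origin (TCP) lies between the finger pads; the fingertips stand 19 mm ahead of it and the grasp point (between the pads) is the TCP; y points along the fingers, z is the direction in which the jaws open and shut, and the axes are right-handed (so a half turn about y gives the same grasp; the last joint's range is limited). The gripper opens to 85 mm and grips with 20 to 120 N. Pads are 22 mm wide; open, the fingers measure 114 mm over their backs; the gripper's body (76 mm by 85 mm) begins 54 mm behind the grasp point. The pads swing forward as they close: fully open they stand 13 mm farther back than shut.
Start: joints at [1.182, 0.286, 1.577, -0, 1.279, -0.15], TCP at [0.16, 0.656, 0.25] pointing down, gripper open.
Joint ranges: [-2.77, 2.77], [-0.9, 2.22], [0.21, 2.48], [-1.53, 4.67], [0.24, 2.81], [-2.84, 2.84]. Speed limits (rad/s): [2.79, 2.79, 3.14, 3.14, 3.14, 3.14].

## Interface

Orientations are given as a unit quaternion [x, y, z, w].
In Python, from plant import get_state, read_camera, camera_model, sign_off gives the robot as it stands.
- The arm moves only by the tool carry_out, never from a script. Its argument "moves" is a list of rows, each a list of 7 numbers: the turn, a rotation vector about the tool's x, y, z in rad, then the shift along the tool's x, y, z in m, then the closure, from -1 (fully open) to 1 (shut). In form: [[wx, wy, wz, dx, dy, dz, jaw], ...]. A call has 1 to 10 rows; each row shifts and turns the commanded pose from where the row before left it, along the tool's axes as they then stand; what a row does not reach is not made up. A row lasts 1/8 s, in which the tool goes at most 62.5 mm and 10.7 degrees, less where a joint would pass 70% of its speed; a pose out of reach is approached as far as the arm can. A call is refused whole if a number of a shift passes 0.0625 or a number of a turn 0.188, either way. A call with a gripper value outside its range is refused whole. The fingers move at their own pace and stop on an object; "squeeze" is the grip in N (left out, the last holds). Time passes only in rows, so rows that do not move let the fingers close. It gives the time, the measured TCP pose, the force and the opening at its end, in the units of the state.
- get_state(): the state, without advancing time (a new reading comes with each control period).
- read_camera(name): name is "scene" or "top" or "wrist"; returns the picture (420x560x3 uint8, blue, green, red); there is no depth.
- camera_model(name): a dict with "camera_matrix" (3x3 intrinsics, pixels), "pose" (4x4, takes a point from camera to world coordinates). Camera axes: x right, y down, z forward; pixel columns grow to the right and rows downward; lengths in m; the calibration is good to about 2 mm. A picture is of the moment at which its call begins: read the wrist's pose just before it. camera_model takes no time and is no camera call; for the wrist camera it gives the pose at the moment of the call.
- sign_off(): hands the job in, once; it reports no verdict.
The state is a dict: "time": time; "qpos": joint angles; "dq": joint speeds; "joint_efforts": joint torques, N m; "eef_pos": TCP position; "tcp_rot": TCP orientation; "contact_force": force on the tool from outside, world axes, zero at the start; "wrist_torque": the same for the moment, N m; "opening": opening from 0.0 (shut) to 1.0 (fully open).
Only numpy, scipy, OpenCV 4.12 (cv2) and the standard library are available. Lean on these libraries where they do the work, as an engineer would, in place of code of your own. Each camera call takes 0.05 s, during which the arm holds its last target. There are 200 camera calls.

## Task

Supper is over: without lifting it, slide the saucepan sideways on the warmer from the double ring onto the middle of the ring with the cross, so that its handle no longer bars the lunchbox, then open the lunchbox. Fold every seafood cracker closed and lay each flat in a groove of its own, then shut the lid fully. Leave the things on the oak tray alone.

Things in the scene. Friction and masses are not known exactly. Their poses are not given: they have to be found in the camera images.
- cracker_a: Steel seafood cracker, 14 mm thick, two bars with black sleeves hinged at one end; closed 117 by 24 mm, 130 g. Origin: on the hinge axis, at half thickness. x runs from the hinge (knuckle to x = -12 mm) along the base bar's inner face to its end at x = 105 mm; base bar at y = -12 to -1 mm, other bar at y = 1 to 12 mm when closed, swinging towards +y. z up at the start. Absent in some starts.
- bar_a (a joint): Opening angle (rad) of this cracker's swinging bar about its vertical hinge: 0 closed, up to 0.9; starts about 0.4 to 0.7. Held by light friction (0.03 N m): squeezing the two bars together shuts it and it stays where it is left. At angle a, the line halfway between the bars points at a/2 from the cracker's x axis towards +y.
- cracker_b: Steel seafood cracker, 14 mm thick, two bars with black sleeves hinged at one end; closed 117 by 24 mm, 130 g. Origin: on the hinge axis, at half thickness. x runs from the hinge (knuckle to x = -12 mm) along the base bar's inner face to its end at x = 105 mm; base bar at y = -12 to -1 mm, other bar at y = 1 to 12 mm when closed, swinging towards +y. z up at the start. Absent in some starts.
- bar_b (a joint): Opening angle (rad) of this cracker's swinging bar about its vertical hinge: 0 closed, up to 0.9; starts about 0.4 to 0.7. Held by light friction (0.03 N m): squeezing the two bars together shuts it and it stays where it is left. At angle a, the line halfway between the bars points at a/2 from the cracker's x axis towards +y.
- cracker_c: Steel seafood cracker, 14 mm thick, two bars with black sleeves hinged at one end; closed 117 by 24 mm, 130 g. Origin: on the hinge axis, at half thickness. x runs from the hinge (knuckle to x = -12 mm) along the base bar's inner face to its end at x = 105 mm; base bar at y = -12 to -1 mm, other bar at y = 1 to 12 mm when closed, swinging towards +y. z up at the start. Absent in some starts.
- bar_c (a joint): Opening angle (rad) of this cracker's swinging bar about its vertical hinge: 0 closed, up to 0.9; starts about 0.4 to 0.7. Held by light friction (0.03 N m): squeezing the two bars together shuts it and it stays where it is left. At angle a, the line halfway between the bars points at a/2 from the cracker's x axis towards +y.
- pan: Lidded steel saucepan, 140 mm across, 82 mm to the top of its lid, with a 20 mm wide, 24 mm tall knob above that; 0.5 kg. Origin: centre of its underside. A black flat-sided handle, 18 mm wide and 14 mm thick, sticks out along the pan's -x axis from 70 to 200 mm from the centre, its middle 65 mm above the underside. The handle's end starts above the closed lunchbox and keeps its lid from opening.
- warmer: Fixed two-place table warmer, a dark flat slab 200 (x) by 480 (y) by 20 mm. Origin: centre of its underside; the pan slides on its top, at 20 mm.
- hot_mark: The heating place on the warmer: two white rings, one within the other (80 and 88 mm radius). Origin: its centre, on the warmer's top. The pan starts here. May be the left or the right place.
- rest_mark: The resting place on the warmer: one white ring of 80 mm radius with a cross in it. Origin: its centre, on the warmer's top, 240 mm beside hot_mark.
- lunchbox: Fixed plastic lunchbox, 150 (x) by 200 (y) by 44 mm outside, walls and floor 4 mm. Origin: centre of its underside; front is -x. Inside are three grooves along x at y = -52, 0 and +52 mm, each 34 mm wide between round-topped ribs, which stand 12 mm above the floor and only near the ends (|x| over 41 mm), leaving open floor between. A cracker fits a groove, either way round, only when closed.
- lid (a joint): Lunchbox lid angle (rad): 0 closed (as it starts), up to 1.9 open; hinged at the box's far (+x) rim, swings up and away. A stiff hinge (0.25 N m) lets it stay where it is left. Its clips are only for show and do not latch.
- lid_hinge (a point): Fixed point on the lid's hinge line, mid-width, 75 mm in x from the box's centre, 44 mm above its underside. The hinge line runs along the box's y axis; with the lid shut the bail lies 182 mm in front of it and 4 mm higher.
- lid_bail (a point): Middle of the steel wire bail at the lid's front edge: a 9 mm thick bar along the box's y, 80 mm long, 182 mm from the hinge, with a 27 mm gap between it and the lid's edge (32 mm to the box's front wall when shut) so that it can be pinched front and back from above and turns between the fingers as the lid swings.
- tray: Round oak tray, 200 mm across, 10 mm thick with a 14 mm rim; fixed. Bystander.
- egg_cup: White egg cup, 58 mm tall, standing on the tray. Bystander. Origin: centre of its underside.
- stopper: Green glass carafe stopper, 46 mm tall, standing on the tray. Bystander. Origin: centre of its underside.
- teaspoon: Steel teaspoon, 130 mm long, lying on the tray. Bystander.

How it is judged:
By the outcome, as a careful person would: the job done as asked, in the order asked, and still so for the second after the job is handed in, with the robot touching nothing.
Of cracker_a, cracker_b, cracker_c only 2 to 3 are there at a start; the rules pass over those that are not, and their reading is None.
At some moment in a run one of cracker_a, cracker_b, cracker_c may be knocked a few centimetres aside while the robot is not near it.
Once in a run the grip may slacken for a moment while it holds something.
It also fails if it takes over 210 s, if anything falls off the work surface, if the arm or the gripper's body presses on something with over 40 N, if the wrist force passes 120 N, or if a joint passes its speed limit or range.

## Working session

There is one attempt and no reset: what is moved stays moved. The work goes in short steps, Python scripts to look and compute and a tool call to move; the robot and the scene stay as the last step left them, time stands still between calls to the robot, and variables do not carry over. Pictures are saved under pics/ and viewed, about 12 in all and at most 16, crops included, and the job is handed in when it is done.

Besides the shell and the picture viewer there is one more tool, called after "Call:" by a JSON object that holds its "name" and its "arguments". carry_out: Moves the arm, as the interface text tells. Its arguments: {"type":"object","properties":{"moves":{"type":"array","items":{"type":"array","items":{"type":"number"}}},"squeeze":{"type":"number"}},"required":["moves"]}

```bash
mkdir -p pics; cat > h.py <<'E'
import numpy as np, cv2
from scipy.spatial.transform import Rotation as R
from plant import get_state, read_camera, camera_model, sign_off
def pix2w(cm,u,v,z):
    K=np.array(cm["camera_matrix"]);T=np.array(cm["pose"])
    d=T[:3,:3]@np.linalg.solve(K,[u,v,1.]);o=T[:3,3]
    return o+d*(z-o[2])/d[2]
def w2pix(cm,p):
    K=np.array(cm["camera_matrix"]);T=np.array(cm["pose"])
    c=K@(T[:3,:3].T@(np.array(p)-T[:3,3]));return c[:2]/c[2]
E
python3 - <<'E'
from h import *
s=get_state();print({k:np.round(v,3) for k,v in s.items()})
print(np.round(R.from_quat(s['tcp_rot']).as_matrix(),2))
for n in("top","scene"):
    im=read_camera(n);cv2.imwrite(f"pics/{n}0.png",im);cv2.imwrite(f"pics/{n}0b.png",cv2.resize(im,(800,600),interpolation=cv2.INTER_CUBIC))
    cm=camera_model(n);print(n,np.round(cm["pose"],3).tolist(),np.round(cm["camera_matrix"],1).tolist())
E
```

```text
{'time': np.float64(0.0), 'qpos': array([ 1.182,  0.287,  1.578, -0.   ,  1.279, -0.15 ]), 'dq': array([-0.001,  0.   ,  0.001,  0.003,  0.   , -0.002]), 'joint_efforts': array([-2.0000e-03, -4.0599e+01, -2.9262e+01, -0.0000e+00,  6.0000e-03,
        0.0000e+00]), 'eef_pos': array([0.159, 0.655, 0.249]), 'tcp_rot': array([ 0.703, -0.084,  0.084, -0.701]), 'contact_force': array([ 0.745, -0.098,  0.141]), 'wrist_torque': array([-0.035, -0.011,  0.029]), 'opening': np.float64(1.002)}
[[ 0.97 -0.    0.24]
 [-0.24 -0.    0.97]
 [-0.   -1.   -0.  ]]
top [[0.004, -0.982, 0.19, 0.327], [-1.0, -0.005, -0.008, -0.019], [0.009, -0.19, -0.982, 1.218], [0.0, 0.0, 0.0, 1.0]] [[446.0, 0.0, 278.7], [0.0, 446.0, 209.3], [0.0, 0.0, 1.0]]
scene [[0.536, 0.665, -0.521, 1.022], [0.844, -0.417, 0.337, -0.332], [0.007, -0.62, -0.785, 0.801], [0.0, 0.0, 0.0, 1.0]] [[405.9, 0.0, 281.5], [0.0, 405.9, 213.7], [0.0, 0.0, 1.0]]
```

View pics/top0b.png

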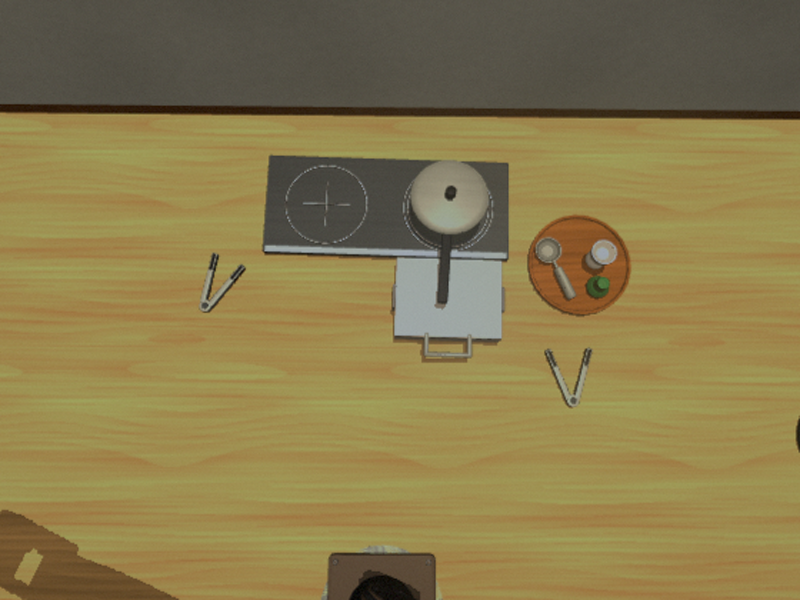

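View pics/scene0b.png

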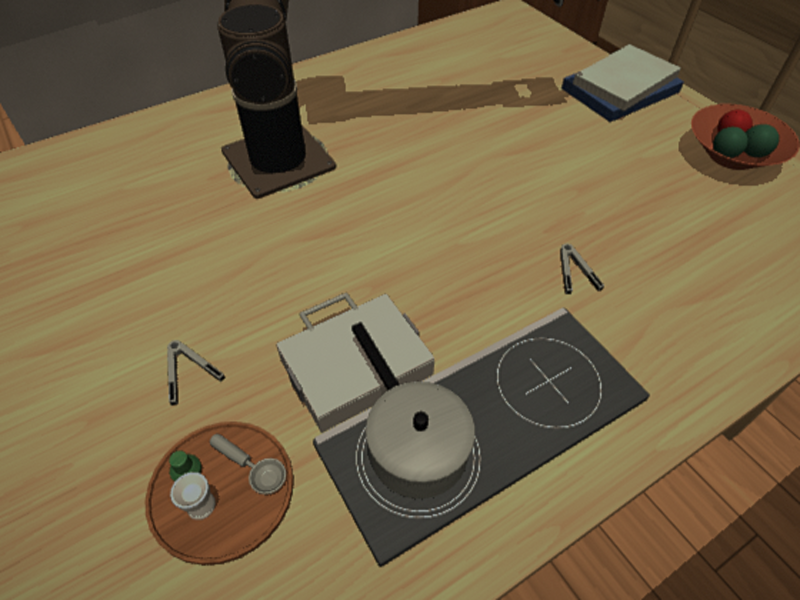

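The top view shows two crackers with hinges at (205,305) and (573,402) in the 800x600 picture. The pan knob is at (450,190), the cross at (327,204), the bail at (447,355) and the lunchbox lid at x 394–502. Next I convert these to world positions.

```bash
python3 - <<'E'
from h import *
cm=camera_model("top");cs=camera_model("scene")
f=.7
for n,u,v,z in [("knob",450,187,.126),("cross",327,204,.02),("ringhot?",449,207,.02),("handle end",442,303,.092),("handle root",447,236,.092),("bail",447,355,.048),("bailL",426,355,.048),("bailR",470,354,.048),("lidFL",394,340,.046),("lidFR",502,340,.046),("w tl",269,155,.02),("w tr",509,163,.02),("w br",509,256,.02),("w bl",264,250,.02),
 ("A hinge",205,305,.007),("A t1",214,253,.007),("A t2",243,266,.007),("B hinge",573,402,.007),("B t1",547,350,.007),("B t2",589,349,.007),("tray",579,265,.01)]:
    print(n,np.round(pix2w(cm,u*f,v*f,z),3))
print('scene')
for n,u,v,z in [("knob",421,414,.126),("cross",549,380,.02),("bailL",353,298,.048),("bailR",302,320,.048),("handle end",357,326,.092),("A hinge",567,248,.007),("A t1",568,291,.007),("A t2",601,289,.007),("B hinge",175,345,.007),("B t1",173,402,.007),("B t2",223,378,.007)]:
    print(n,np.round(pix2w(cs,u*f,v*f,z),3))
im=cv2.imread("pics/top0.png")[100:300,120:460]
cv2.imwrite("pics/crop0.png",cv2.resize(im,(800,470),interpolation=cv2.INTER_CUBIC))
E
```

```text
knob [ 0.745 -0.121  0.126]
cross [0.748 0.112 0.02 ]
ringhot? [ 0.744 -0.128  0.02 ]
handle end [ 0.538 -0.107  0.092]
handle root [ 0.663 -0.117  0.092]
bail [ 0.448 -0.119  0.048]
bailL [ 0.448 -0.08   0.048]
bailR [ 0.45  -0.161  0.048]
lidFL [ 0.476 -0.021  0.046]
lidFR [ 0.477 -0.221  0.046]
w tl [0.85  0.231 0.02 ]
w tr [ 0.837 -0.249  0.02 ]
w br [ 0.645 -0.244  0.02 ]
w bl [0.654 0.232 0.02 ]
A hinge [0.547 0.344 0.007]
A t1 [0.651 0.332 0.007]
A t2 [0.625 0.274 0.007]
B hinge [ 0.365 -0.358  0.007]
B t1 [ 0.463 -0.313  0.007]
B t2 [ 0.465 -0.394  0.007]
tray [ 0.63  -0.382  0.01 ]
scene
knob [ 0.739 -0.117  0.126]
cross [0.752 0.118 0.02 ]
bailL [ 0.466 -0.07   0.048]
bailR [ 0.462 -0.162  0.048]
handle end [ 0.549 -0.107  0.092]
A hinge [0.545 0.348 0.007]
A t1 [0.625 0.277 0.007]
A t2 [0.653 0.33  0.007]
B hinge [ 0.367 -0.353  0.007]
B t1 [ 0.468 -0.391  0.007]
B t2 [ 0.469 -0.31   0.007]
```

View pics/crop0.png

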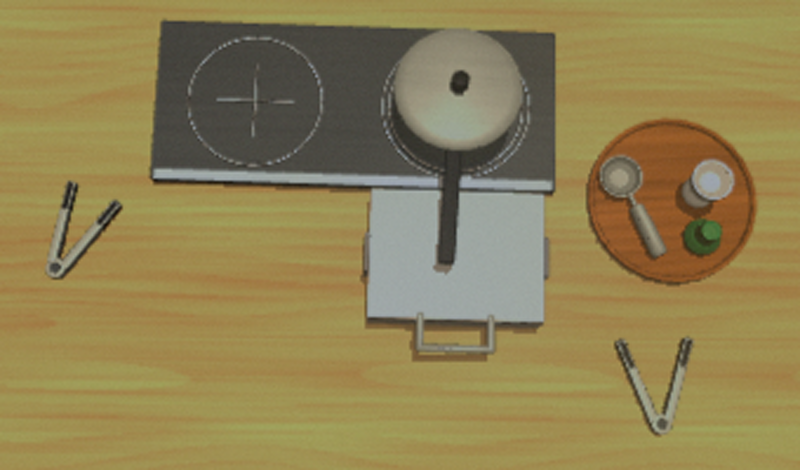

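The crop confirms the layout: pan centre about (0.742,-0.119), rest mark about (0.75,0.115), box yaw near 0 and two crackers. I'll move above the pan.

Call:
{"name": "carry_out", "arguments": {"moves": [[0,-0.12,0,0,0,0,-1],[0,-0.12,0,0,0,0,-1],[0,0,0,0.036,0,-0.048,-1],[0,0,0,0.036,0,-0.048,-1],[0,0,0,0.036,0,-0.048,-1],[0,0,0,0.036,0,-0.048,-1],[0,0,0,0.036,0,-0.048,-1],[0,0,0,0.036,0,-0.048,-1],[0,0,0,0.036,0,-0.048,-1],[0,0,0,0.036,0,-0.048,-1]], "squeeze": 40}}

```text
time: 1.35
eef_pos: [0.4487, 0.2704, 0.25]
tcp_rot: [-0.707, -0.0, 0.001, 0.707]
contact_force: [0.0, -0.0, 0.2]
opening: 0.998
```

Call:
{"name": "carry_out", "arguments": {"moves": [[0,0,0,0.025,0,-0.048,-1],[0,0,0,0.025,0,-0.048,-1],[0,0,0,0.02,0,-0.048,-1],[0,0,0,0.02,0,-0.048,-1],[0,0,0,0.02,0,-0.048,-1],[0,0,0,0.01,0,-0.048,-1],[0,0,0,0.01,0,-0.048,-1],[0,0,0,0,0,-0.048,-1],[0,0,0,0,0,0,-1],[0,0,0,0,0,0,-1]]}}

```text
time: 2.6
eef_pos: [0.5782, -0.1113, 0.2497]
tcp_rot: [-0.707, 0.0, 0.001, 0.707]
contact_force: [1.1, -0.5, -0.3]
opening: 1.001
```

```bash
python3 - <<'E'
from h import *
s=get_state();print(s['eef_pos'],R.from_quat(s['tcp_rot']).as_matrix().round(3).tolist(),s['qpos'])
cm=camera_model("wrist");im=read_camera("wrist");cv2.imwrite("pics/w1.png",cv2.resize(im,(800,600)));np.save("w1.npy",cm)
print(np.round(cm["pose"],3).tolist(),np.round(cm["camera_matrix"],1).tolist())
for n,p in [("knob",(.742,-.119,.126)),("bail",(.448,-.119,.048)),("cross",(.75,.115,.02))]: print(n,w2pix(cm,p)/.7)
E
```

```text
[ 0.57821329 -0.11129607  0.24973969] [[1.0, -0.001, -0.001], [0.001, 0.001, 1.0], [-0.001, -1.0, 0.001]] [-3.62561183e-01  9.94231941e-02  1.79403614e+00  5.22026112e-04
  1.24942599e+00 -1.93425718e+00]
[[-0.001, 0.948, 0.32, 0.495], [1.0, 0.001, 0.002, -0.111], [0.002, 0.32, -0.948, 0.373], [0.0, 0.0, 0.0, 1.0]] [[346.4, 0.0, 273.9], [0.0, 346.4, 204.3], [0.0, 0.0, 1.0]]
knob [378.04929647 536.50447253]
bail [377.61722712  40.09909352]
cross [659.29518516 444.6157421 ]
```

View pics/w1.png

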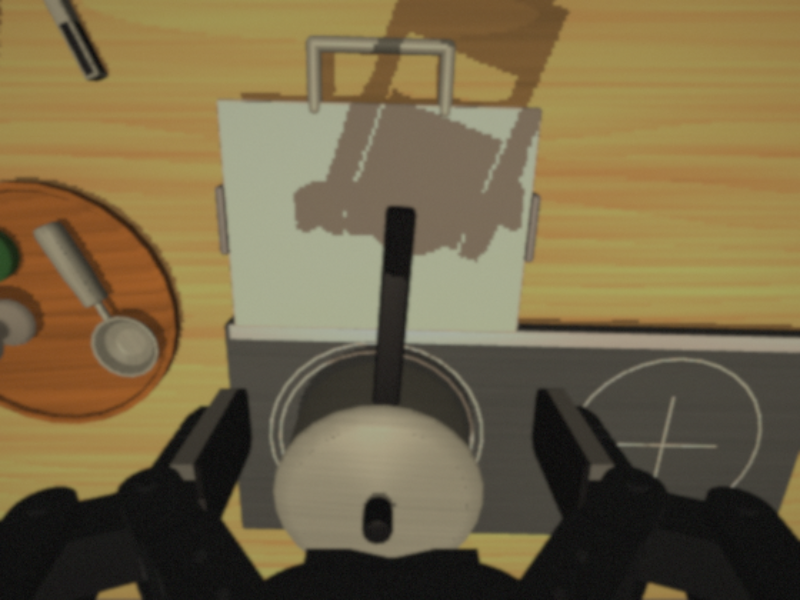

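The wrist view shows the knob top at (377,527), the bail middle at (381,46), the cross at (667,444), the handle end at (400,210) and the lid's front corners at (220,102) and (540,109).

```bash
python3 - <<'E'
from h import *
cm=np.load("w1.npy",allow_pickle=True).item()
for n,u,v,z in [("knob",377,527,.126),("cross",667,444,.02),("bail",381,46,.048),("bailL",312,44,.048),("bailR",452,48,.048),("handle end",400,209,.095),("lidF l",220,102,.05),("lidF r",540,109,.05),("lid back r",517,331,.05),("lid back l",236,325,.05),("hot c",378,425,.02)]:
    print(n,np.round(pix2w(cm,u*.7,v*.7,z),4))
E
```

```text
knob [ 0.7344 -0.1196  0.126 ]
cross [0.7494 0.1214 0.02  ]
bail [ 0.4512 -0.117   0.048 ]
bailL [ 0.4501 -0.1579  0.048 ]
bailR [ 0.4522 -0.0748  0.048 ]
handle end [ 0.5402 -0.106   0.095 ]
lidF l [ 0.4824 -0.2153  0.05  ]
lidF r [ 0.4861 -0.0198  0.05  ]
lid back r [ 0.6336 -0.0217  0.05  ]
lid back l [ 0.6292 -0.22    0.05  ]
hot c [ 0.7309 -0.1215  0.02  ]
```

Call:
{"name": "carry_out", "arguments": {"moves": [[0,0,0,0.05,0,-0.002,-1],[0,0,0,0.05,0,-0.002,-1],[0,0,0,0.05,0,-0.002,-1],[0,0,0,0.013,0.02,-0.002,-1],[0,0,0,0,0.03,0,-1],[0,0,0,0,0.03,0,-1],[0,0,0,0,0.03,0,-0.5],[0,0,0,0,0.012,0,-0.2],[0,0,0,0,0,0,0],[0,0,0,0,0,0,0.2]], "squeeze": 40}}

```text
time: 3.9
eef_pos: [0.7426, -0.1193, 0.1304]
tcp_rot: [0.707, 0.002, 0.0, -0.707]
contact_force: [0.1, 1.1, 1.1]
opening: 0.403
```

Call:
{"name": "carry_out", "arguments": {"moves": [[0,0,0,0,0,0,0.4],[0,0,0,0,0,0,0.6],[0,0,0,0,0,0,1],[0,0,0,0,0,0,1],[0,0,0,0,0,0,1],[0,0,0,0,0,0,1]]}}

```text
time: 4.65
eef_pos: [0.7424, -0.1203, 0.1303]
tcp_rot: [0.708, 0.001, 0.001, -0.707]
contact_force: [0.2, -2.0, 5.9]
opening: 0.212
```

Call:
{"name": "carry_out", "arguments": {"moves": [[0,0,0,0,0,0.01,1],[0,0,0,0.001,0,0.024,1],[0,0,0,0.001,0,0.03,1],[0,0,0,0.001,0,0.03,1],[0,0,0,0.001,0,0.03,1],[0,0,0,0.001,0,0.03,1],[0,0,0,0.001,0,0.03,1],[0,0,0,0.001,0,0.03,1],[0,0,0,0.001,0,0.018,1],[0,0,0,0,0,0.006,1]]}}

```text
time: 5.9
eef_pos: [0.7506, 0.1162, 0.131]
tcp_rot: [0.71, 0.002, -0.0, -0.705]
contact_force: [-1.1, -12.4, 11.3]
opening: 0.205
```

```bash
python3 - <<'E'
from h import *
s=get_state();print(s['eef_pos'],s['contact_force'],s['opening'])
cm=camera_model("wrist");T=read_camera("top");S=read_camera("scene")
cv2.imwrite("pics/top2.png",T);cv2.imwrite("pics/scene2.png",S)
a=cv2.resize(T[90:260,130:410],(800,486),interpolation=cv2.INTER_CUBIC)
cv2.imwrite("pics/t2c.png",a)
cv2.imwrite("pics/s2c.png",cv2.resize(S[190:400,220:500],(800,600),interpolation=cv2.INTER_CUBIC))
E
```

```text
[0.75060178 0.11615915 0.13100756] [ -1.10091005 -12.3921924   11.3306779 ] 0.2046635151511072
```

View pics/s2c.png

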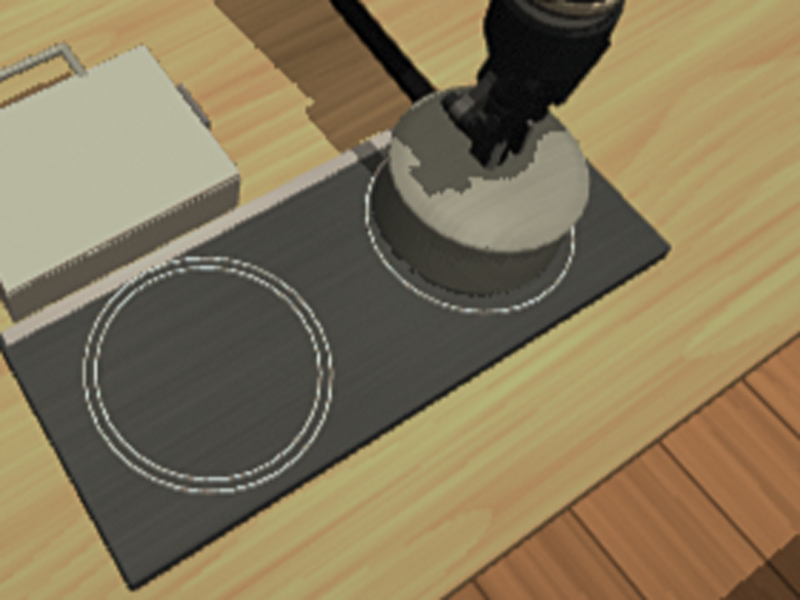

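The scene crop shows the pan inside the single ring, with both hot rings bare. I'll fit the ring centres by matching the projected circles, then release.

```bash
cat > ring.py <<'E'
from h import *
from scipy.optimize import minimize
def fit(img,cm,c0,rs,z=.02):
    g=cv2.GaussianBlur(cv2.cvtColor(img,cv2.COLOR_BGR2GRAY).astype(np.float32),(3,3),0)
    t=np.linspace(0,2*np.pi,360)
    K=np.array(cm["camera_matrix"]);T=np.array(cm["pose"])
    def sc(c):
        v=0
        for r in rs:
            P=np.c_[c[0]+r*np.cos(t),c[1]+r*np.sin(t),0*t+z]
            q=(P-T[:3,3])@T[:3,:3]@K.T;q=q[:,:2]/q[:,2:]
            v+=cv2.remap(g,q[:,0].astype(np.float32),q[:,1].astype(np.float32),cv2.INTER_LINEAR).mean()
        return v
    G=[(sc((c0[0]+a,c0[1]+b)),c0[0]+a,c0[1]+b) for a in np.arange(-.015,.0151,.001) for b in np.arange(-.015,.0151,.001)]
    return np.round(max(G),4)
E
python3 - <<'E'
from ring import *
for n in("top","scene"):
    cm=camera_model(n)
    print(n,"rest",fit(cv2.imread(f"pics/{n}0.png"),cm,(.75,.118),[.08]),"hot",fit(cv2.imread(f"pics/{n}2.png"),cm,(.74,-.124),[.08,.088]))
E
```

```text
top rest [90.3595  0.75    0.115 ] hot [ 2.263431e+02  7.430000e-01 -1.250000e-01]
scene rest [93.1854  0.751   0.117 ] hot [ 2.368284e+02  7.440000e-01 -1.230000e-01]
```

Call:
{"name": "carry_out", "arguments": {"moves": [[0,0,0,0,0,0,0.5],[0,0,0,0,0,0,0],[0,0,0,0,0,0,-0.5],[0,0,0,0,0,0,-0.5],[0,0,0,0,-0.03,0,-0.5],[0,0,0,0,-0.04,0,-0.5],[0,0,0,-0.04,-0.05,0,-0.5],[0,0,0,-0.06,0,-0.03,-0.5],[0,0,0,-0.06,0,-0.05,-0.5],[0,0,0,-0.06,0,-0.05,-0.5]]}}

```text
time: 7.25
eef_pos: [0.5567, 0.01, 0.2471]
tcp_rot: [-0.707, -0.001, 0.001, 0.707]
contact_force: [0.6, -0.9, 0.7]
opening: 0.751
```

```bash
python3 - <<'E'
from h import *
s=get_state();print(s['eef_pos'],s['contact_force'],s['opening'])
T=read_camera("top");S=read_camera("scene")
cv2.imwrite("pics/top3.png",T);cv2.imwrite("pics/scene3.png",S)
A=cv2.resize(T[90:230,160:330],None,fx=2.35,fy=2.35,interpolation=cv2.INTER_CUBIC)
B=cv2.resize(S[190:330,310:480],None,fx=2.35,fy=2.35,interpolation=cv2.INTER_CUBIC)
cv2.imwrite("pics/c3.png",np.hstack([A,B]));print(A.shape)
E
```

```text
[0.55667041 0.01004318 0.24711618] [ 0.55143874 -0.89836757  0.71726366] 0.7508784793178275
(329, 400, 3)
```

View pics/c3.png

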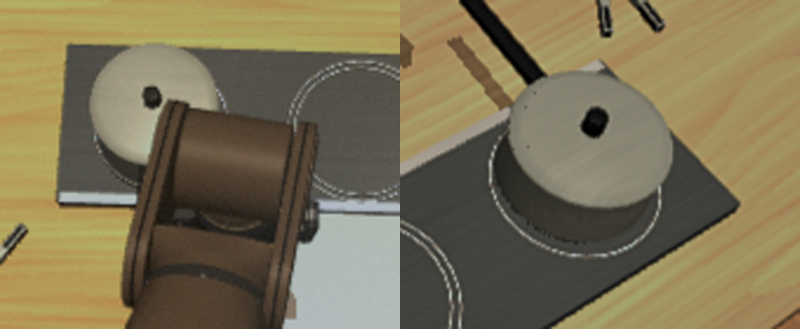

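Ring centres: rest (0.7505,0.116), with the pan released at (0.7506,0.116). The crops show the pan concentric with the crossed ring and the handle clear of the box. Next is the bail, turning the jaws front to back.

Call:
{"name": "carry_out", "arguments": {"moves": [[0,0.1745,0,0,0,0,-0.5],[0,0.1745,0,0,0,0,-0.5],[0,0.1745,0,0,0,0,-0.5],[0,0.1745,0,0,0,0,-0.5],[0,0.1745,0,0,0,0,-0.5],[0,0.1745,0,0,0,0,-0.5],[0,0.1745,0,0,0,0,-0.5],[0,0.1745,0,0,0,0,-0.5],[0,0.175,0,0,0,0,-0.5]]}}

```text
time: 8.48
eef_pos: [0.5589, 0.011, 0.2471]
tcp_rot: [-0.499, 0.501, -0.501, 0.499]
contact_force: [-0.6, 0.0, 0.4]
opening: 0.748
```

Call:
{"name": "carry_out", "arguments": {"moves": [[0,0,0,0.05,0,-0.04,-0.5],[0,0,0,0.05,0.02,-0.04,0],[0,0,0,0.028,0.04,-0.026,0.2],[0,0,0,0,0.04,0,0.3],[0,0,0,0,0,0,0.3],[0,0,0,0,0,0,0.3]]}}

```text
time: 9.22
eef_pos: [0.4576, -0.1132, 0.1501]
tcp_rot: [-0.5, 0.499, -0.5, 0.501]
contact_force: [-0.6, -0.1, -0.2]
opening: 0.351
```

```bash
python3 - <<'E'
from h import *
s=get_state();print(s['eef_pos'],s['opening'],R.from_quat(s['tcp_rot']).as_matrix().round(3).tolist(),s['qpos'].round(2))
cm=camera_model("wrist");im=read_camera("wrist");cv2.imwrite("pics/w4.png",cv2.resize(im,(800,600)));np.save("w4.npy",cm)
print(np.round(cm["pose"],3).tolist())
print("bail pred",w2pix(cm,(.451,-.118,.048))/.7, "tcp",w2pix(cm,s['eef_pos'])/.7)
f=1/2.35
print(pix2w(camera_model("top"),160+152*f,90+92*f,.126),pix2w(camera_model("scene"),310+197*f,190+117*f,.126))
E
```

```text
[ 0.45758994 -0.11318463  0.15005548] 0.3509303779116739 [[0.002, 0.002, 1.0], [-1.0, -0.001, 0.002], [0.001, -1.0, 0.002]] [-0.46 -0.06  2.15  0.    1.05 -0.46]
[[1.0, 0.002, 0.003, 0.457], [0.002, -0.947, -0.32, -0.031], [0.002, 0.32, -0.947, 0.273], [0.0, 0.0, 0.0, 1.0]]
bail pred [377.7452462  313.90195621] tcp [392.11169682 426.44309638]
[0.74772792 0.11267018 0.126     ] [0.75200982 0.1141546  0.126     ]
```

View pics/w4.png

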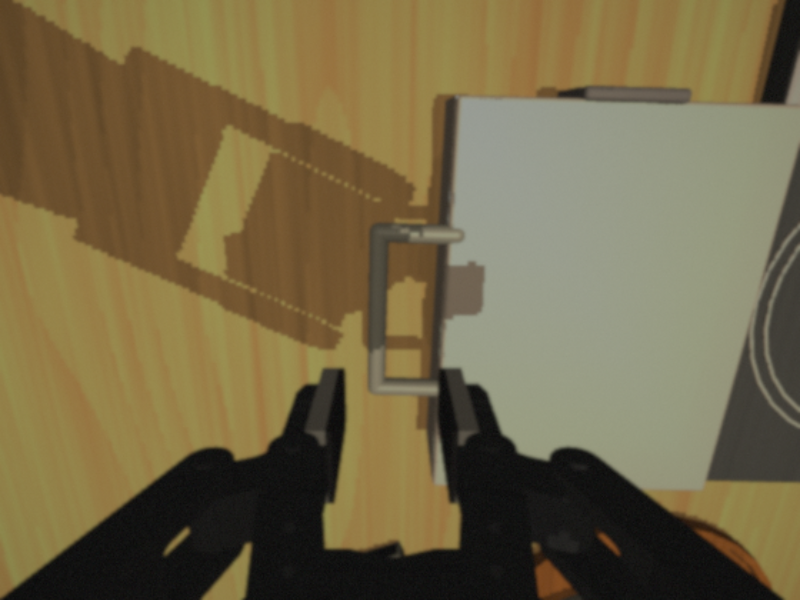

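The bail midline is at (378,310), so x is about 0.451 and y about -0.118, matching the prediction. I'll descend and pinch it.

Call:
{"name": "carry_out", "arguments": {"moves": [[0,0,0,0.004,0,-0.006,0.4],[0,0,0,0,0.03,0,0.4],[0,0,0,0,0.03,0,0.4],[0,0,0,0,0.02,0,0.4],[0,0,0,0,0.02,0,0.4],[0,0,0,0,0,0,0.4]], "squeeze": 40}}

```text
time: 10.02
eef_pos: [0.4497, -0.1169, 0.0481]
tcp_rot: [0.501, -0.5, 0.499, -0.5]
contact_force: [0.2, -0.3, -0.6]
opening: 0.3
```

Call:
{"name": "carry_out", "arguments": {"moves": [[0,0,0,0,0,0,0.6],[0,0,0,0,0,0,1],[0,0,0,0,0,0,1],[0,0,0,0,0,0,1],[0,0,0,0,0,0,1]]}}

```text
time: 10.65
eef_pos: [0.4509, -0.1177, 0.0499]
tcp_rot: [0.5, -0.499, 0.5, -0.5]
contact_force: [-3.0, 0.3, 6.6]
opening: 0.087
```

Call:
{"name": "carry_out", "arguments": {"moves": [[0,0,0,0,-0.0181,0.0013,1],[0,0,0,0,-0.0179,0.0031,1],[0,0,0,0,-0.0175,0.0049,1],[0,0,0,0,-0.017,0.0066,1],[0,0,0,0,-0.0162,0.0083,1],[0,0,0,0,-0.0153,0.0099,1],[0,0,0,0,-0.0142,0.0113,1],[0,0,0,0,-0.013,0.0127,1],[0,0,0,0,-0.0117,0.0139,1],[0,0,0,0,-0.0102,0.015,1]]}}

```text
time: 11.9
eef_pos: [0.5355, -0.1195, 0.2033]
tcp_rot: [0.504, -0.5, 0.499, -0.497]
contact_force: [-11.7, -7.6, 14.0]
opening: 0.088
```

Call:
{"name": "carry_out", "arguments": {"moves": [[0,0,0,0,-0.0087,0.016,1],[0,0,0,0,-0.007,0.0168,1],[0,0,0,0,-0.0053,0.0174,1],[0,0,0,0,-0.0036,0.0178,1],[0,0,0,0,-0.0018,0.0181,1],[0,0,0,0,0,0.0182,1],[0,0,0,0,0.0018,0.0181,1],[0,0,0,0,0.0036,0.0178,1],[0,0,0,0,0,0,1]]}}

```text
time: 13.02
eef_pos: [0.68, -0.1218, 0.2236]
tcp_rot: [0.501, -0.496, 0.504, -0.499]
contact_force: [0.9, -11.4, 3.4]
opening: 0.086
```

Call:
{"name": "carry_out", "arguments": {"moves": [[0,0,0,0,0,0,0.5],[0,0,0,0,0,0,0.3],[0,0,0,0,-0.03,0,0.3],[0,0,0,0,-0.04,0,0.3],[0,0,0,-0.05,0,-0.03,0.3],[0,0,0,-0.06,0,-0.02,-1],[0,0,0,-0.06,0,-0.02,-1],[0,0,0,-0.06,0,-0.03,-1],[0,0,0,-0.06,0,-0.02,-1],[0,0,0,-0.06,0,-0.02,-1]]}}

```text
time: 14.28
eef_pos: [0.5385, 0.2284, 0.2906]
tcp_rot: [-0.5, 0.5, -0.499, 0.501]
contact_force: [1.3, -0.1, 0.2]
opening: 0.999
```

```bash
python3 - <<'E'
from h import *
s=get_state();print(s['time'],s['eef_pos'],s['opening'],s['qpos'].round(2))
T=read_camera("top");S=read_camera("scene")
cv2.imwrite("pics/top5.png",T);cv2.imwrite("pics/scene5.png",S)
A=cv2.resize(T[90:300,110:440],(800,509),interpolation=cv2.INTER_CUBIC)
cv2.imwrite("pics/c5.png",A)
cm=camera_model("wrist");im=read_camera("wrist");cv2.imwrite("pics/w5.png",cv2.resize(im,(800,600)));np.save("w5.npy",cm)
print(w2pix(cm,(.547,.346,.007))/.7,w2pix(cm,(.651,.332,.007))/.7)
E
```

```text
14.275 [0.53847526 0.22840848 0.29055372] 0.9989420871387321 [0.23 0.06 1.76 0.   1.32 0.23]
[406.59252284  81.73173116] [541.57385461 102.87549397]
```

View pics/c5.png

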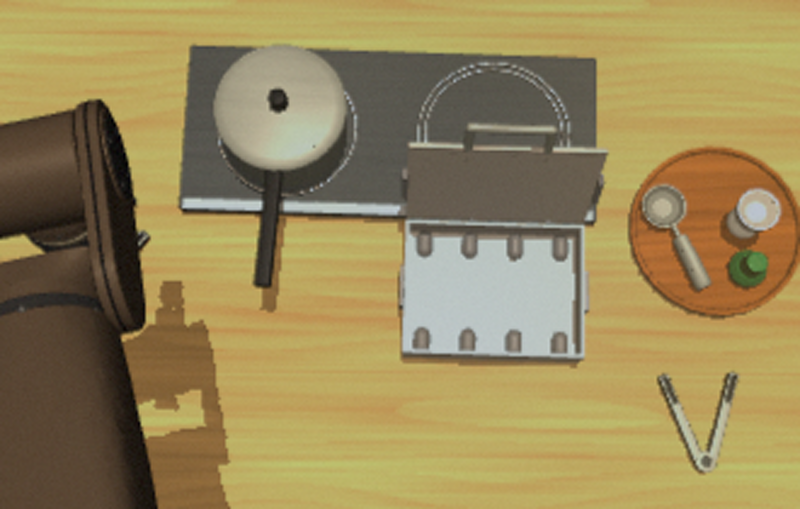

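The lid stands open with three empty grooves (ribs at u 422, 468, 514 and 559), the pan is on the ring, and cracker B has not moved. The arm hides cracker A, so I'll check the wrist view.

View pics/w5.png

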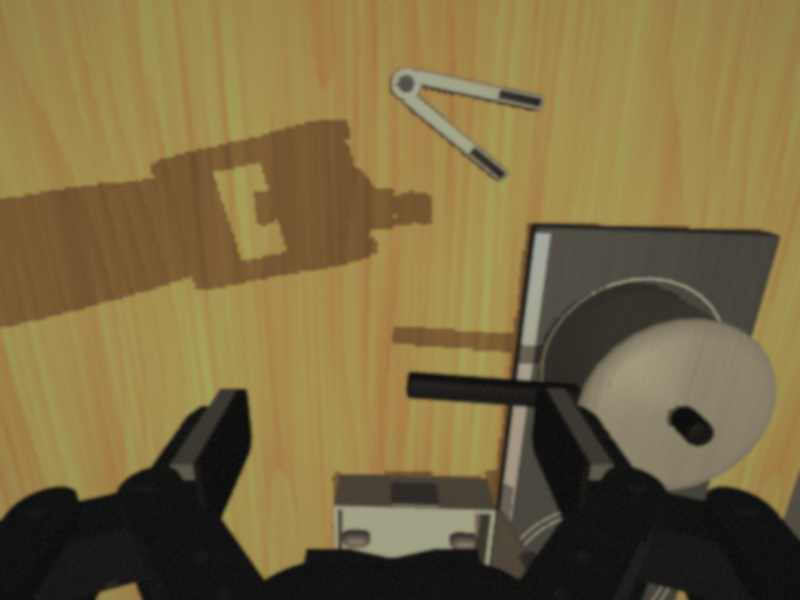

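A's hinge is at (405,83) with bar ends at (542,101) and (504,177). I'll compute its pose, and also how far the fingertips reach at each opening.

```bash
python3 - <<'E'
from h import *
def ray(cm,u,v):
    T=np.array(cm["pose"]);return T[:3,3],T[:3,:3]@np.linalg.solve(np.array(cm["camera_matrix"]),[u*.7,v*.7,1])
L=lambda n:np.load(n,allow_pickle=True).item()
o,d=ray(L("w4.npy"),440,370);p=o+d*((-.1132+.011-o[1])/d[1]);print("tip open.35",p,.150-p[2])
o,d=ray(L("w1.npy"),535,390);p=o+d*((.578-.011-o[0])/d[0]);print("tip open1",p,.2497-p[2])
cm=L("w5.npy")
h,a,b=[pix2w(cm,u*.7,v*.7,.010) for u,v in((405,83),(542,101),(504,177))]
for n,q in(("h",h),("t1",a),("t2",b)):print(n,q.round(4))
print([np.hypot(*(q-h)[:2]).round(4) for q in(a,b)])
an=[np.arctan2((q-h)[1],(q-h)[0]) for q in(a,b)];m=np.mean(an);print("angles",an,"bis",m)
for dd in(.045,.05,.055):print(dd,(h[:2]+dd*np.array([np.cos(m),np.sin(m)])).round(4))
# box from top5 ribs
ct=camera_model("top");f=1/2.424
for u,v in((422,340),(559,342),(425,243),(559,246)):print("rib",pix2w(ct,110+u*f,90+v*f,.016).round(4))
E
```

```text
tip open.35 [ 0.47237723 -0.1022      0.13626982] 0.013730179076943266
tip open1 [ 0.567      -0.07016563  0.24834899] 0.0013510056487302247
h [0.5457 0.3449 0.01  ]
t1 [0.6503 0.3332 0.01  ]
t2 [0.626  0.2763 0.01  ]
[np.float64(0.1052), np.float64(0.1056)]
angles [np.float64(-0.1110585776414759), np.float64(-0.7066868657554481)] bis -0.408872721698462
0.045 [0.587 0.327]
0.05 [0.5916 0.325 ]
0.055 [0.5962 0.323 ]
rib [ 0.5011 -0.0434  0.016 ]
rib [ 0.4996 -0.1973  0.016 ]
rib [ 0.6129 -0.0466  0.016 ]
rib [ 0.6103 -0.1998  0.016 ]
```

Call:
{"name": "carry_out", "arguments": {"moves": [[0,-0.166,0,0,0,0,-0.7],[0,-0.166,0,0,0,0,-0.7],[0,-0.166,0,0,0,0,-0.7],[0,-0.166,0,0,0,0,-0.7],[0,-0.166,0,0,0,0,-0.7],[0,-0.166,0,0,0,0,-0.7],[0,-0.166,0,0,0.04,0,-0.7],[0,0,0,0.005,0.05,0.055,-0.7],[0,0,0,0.005,0.05,0.055,-0.7],[0,0,0,0,0.05,0,-0.7]]}}

```text
time: 15.68
eef_pos: [0.5864, 0.3087, 0.116]
tcp_rot: [-0.692, 0.142, -0.144, 0.693]
contact_force: [-0.6, 0.8, -0.2]
opening: 0.85
```

```bash
cat > st.py <<'E'
import sys
from h import *
s=get_state();p=s['eef_pos'];M=R.from_quat(s['tcp_rot']).as_matrix()
print(round(float(s['time']),2),p.round(4),"yaw",np.arctan2(M[1,0],M[0,0]).round(3),"op",round(float(s['opening']),3),"F",s['contact_force'].round(1),"q",s['qpos'].round(2))
if len(sys.argv)>3:
    t=np.array(sys.argv[1:4],float);print("shift in tool axes to target",(M.T@(t-p)).round(4))
E
python3 st.py 0.5915 0.325 0.014; python3 -c "
from h import *
cm=camera_model('wrist');im=read_camera('wrist');cv2.imwrite('pics/w6.png',cv2.resize(im,(800,600)));np.save('w6.npy',cm)
for p in((.5457,.3449,.01),(.6503,.3332,.01),(.626,.2763,.01),(.5915,.325,.01)):print(w2pix(cm,p)/.7)"
```

```text
15.68 [0.5864 0.3087 0.116 ] yaw -0.407 op 0.85 F [-0.6  0.8 -0.2] q [ 0.33  0.39  1.7   0.    1.04 -0.83]
shift in tool axes to target [-0.002   0.102   0.0168]
[427.89685935 195.61655632]
[481.62480493 389.51447624]
[363.57591138 389.97001036]
[425.08622332 298.28350243]
```

View pics/w6.png

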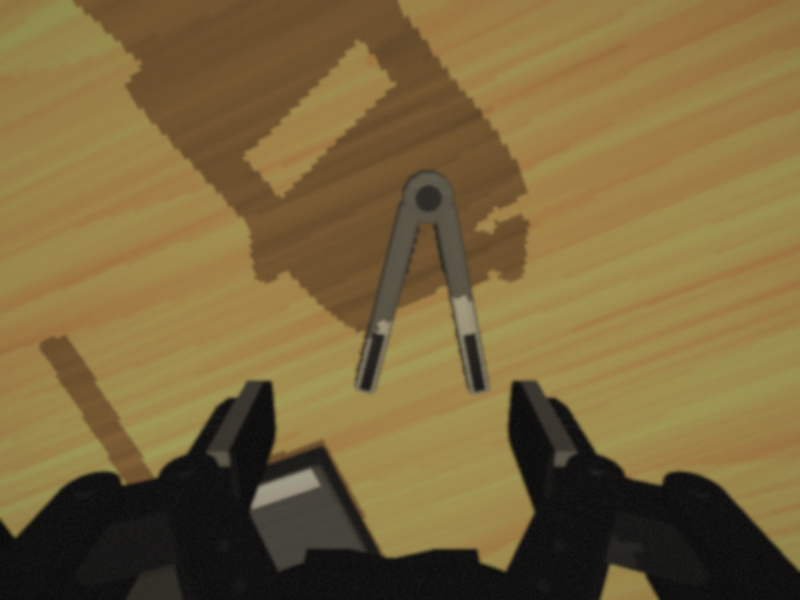

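A's hinge is at (428,197) with ends at (368,388) and (478,388), as predicted. I'll descend and squeeze.

Call:
{"name": "carry_out", "arguments": {"moves": [[0,0,0,-0.002,0.03,0.0168,-0.7],[0,0,0,0,0.03,0,-0.7],[0,0,0,0,0.03,0,-0.7],[0,0,0,0,0.012,0,-0.7],[0,0,0,0,0,0,-0.5],[0,0,0,0,0,0,-0.3],[0,0,0,0,-0.001,0,-0.1],[0,0,0,0,-0.001,0,0.1],[0,0,0,0,-0.001,0,0.25],[0,0,0,0,-0.001,0,0.4]], "squeeze": 30}}

```text
time: 16.98
eef_pos: [0.5894, 0.3236, 0.019]
tcp_rot: [-0.692, 0.143, -0.143, 0.693]
contact_force: [1.1, 0.1, 0.5]
opening: 0.305
```

Call:
{"name": "carry_out", "arguments": {"moves": [[0,0,0,0,0,0,0.6],[0,0,0,0,0,0,1],[0,0,0,0,0,0,1],[0,0,0,0,0,0,1]], "squeeze": 50}}

```text
time: 17.48
eef_pos: [0.5895, 0.3239, 0.0193]
tcp_rot: [-0.692, 0.143, -0.143, 0.693]
contact_force: [-0.5, -0.1, 5.4]
opening: 0.256
```

Closed on A (opening 0.256, about 22 mm). Next I lift it over the pan handle to the left groove.

Call:
{"name": "carry_out", "arguments": {"moves": [[0,0,0,0,-0.03,0,1],[0,0,0,0,-0.04,0,1],[0,0,0,0,-0.045,0,1],[0,-0.129,0,0,-0.045,0,1],[0,-0.129,0,0,0,0,1],[0,-0.129,0,0,0,0,1],[0,0,0,-0.003,0,-0.045,1],[0,0,0,-0.003,0,-0.045,1],[0,0,0,-0.003,0,-0.045,1],[0,0,0,-0.003,0,-0.045,1]]}}

```text
time: 18.73
eef_pos: [0.572, 0.1425, 0.1767]
tcp_rot: [0.707, -0.008, 0.006, -0.707]
contact_force: [0.1, -0.5, -0.2]
opening: 0.256
```

Call:
{"name": "carry_out", "arguments": {"moves": [[0,0,0,-0.003,0,-0.045,1],[0,0,0,-0.003,0,-0.045,1],[0,0,0,-0.002,0,-0.045,1],[0,0,0,-0.002,0.015,-0.045,1],[0,0,0,0,0.015,-0.02,1],[0,0,0,0,0,0,1],[0,0,0,0,0,0,1]]}}

```text
time: 19.6
eef_pos: [0.5591, -0.0548, 0.1482]
tcp_rot: [-0.707, 0.007, -0.007, 0.707]
contact_force: [-0.3, 0.1, -1.2]
opening: 0.254
```

```bash
python3 st.py 0.56 -0.067 0.06; python3 -c "
from h import *
cm=camera_model('wrist');im=read_camera('wrist');cv2.imwrite('pics/w7.png',cv2.resize(im,(800,600)));np.save('w7.npy',cm)
c=np.array((.557,-.119));Y=-.02;ex=np.array((np.cos(Y),np.sin(Y)));ey=np.array((-ex[1],ex[0]))
for x,y,z in((-75,100,44),(-75,-100,44),(-71,96,44),(-71,0,4),(-60,26,16),(-60,-26,16),(-60,-78,16)):
  print((x,y,z),(w2pix(cm,(*(c+ex*x/1e3+ey*y/1e3),z/1e3))/.7).round(0))"
```

```text
19.6 [ 0.5591 -0.0548  0.1482] yaw -0.02 op 0.254 F [-0.3  0.1 -1.2] q [-0.28  0.15  1.94  0.    1.06 -1.83]
shift in tool axes to target [ 0.0012  0.0881 -0.0123]
(-75, 100, 44) [472. 141.]
(-75, -100, 44) [ 17. 141.]
(-71, 96, 44) [462. 151.]
(-71, 0, 4) [267. 147.]
(-60, 26, 16) [314. 171.]
(-60, -26, 16) [211. 171.]
(-60, -78, 16) [107. 171.]
```

View pics/w7.png

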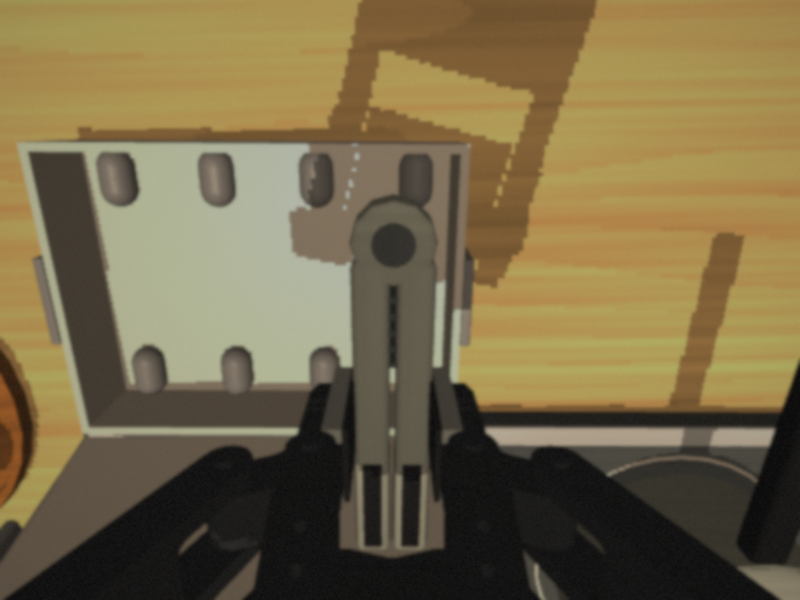

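The box outline, with front corners at (19,144) and (468,144), matches the predicted centre within about 1 mm. The cracker hangs straight, with its hinge at (393,245).

```bash
python3 -c "
from h import *
cm=np.load('w7.npy',allow_pickle=True).item()
print(pix2w(cm,393*.7,245*.7,.143), pix2w(cm,392*.7,546*.7,.143))"
```

```text
[ 0.50662136 -0.05313063  0.143     ] [ 0.60849941 -0.05532944  0.143     ]
```

Call:
{"name": "carry_out", "arguments": {"moves": [[0,0,0,0.006,0,-0.0126,1],[0,0,0,0,0.03,0,1],[0,0,0,0,0.03,0,1],[0,0,0,0,0.025,0,1],[0,0,0,0,0.015,0,1],[0,0,0,0,0.012,0,1],[0,0,0,0,0.011,0,1],[0,0,0,0,0,0,1]]}}

```text
time: 20.65
eef_pos: [0.5647, -0.0685, 0.0251]
tcp_rot: [-0.707, 0.008, -0.007, 0.707]
contact_force: [-0.7, 0.1, -1.4]
opening: 0.251
```

```bash
python3 st.py 0.565 -0.0675 0.0235
```

```text
20.65 [ 0.5647 -0.0685  0.0251] yaw -0.021 op 0.251 F [-0.7  0.1 -1.4] q [-0.3   0.35  1.96 -0.    0.83 -1.85]
shift in tool axes to target [0.0003 0.0016 0.001 ]
```

Call:
{"name": "carry_out", "arguments": {"moves": [[0,0,0,0,0.0016,0.001,1],[0,0,0,0,0,0,0.4],[0,0,0,0,0,0,0.25],[0,0,0,0,0,0,0.15],[0,0,0,0,-0.02,0,0.15],[0,0,0,0,-0.04,0,0.15],[0,0,0,0,-0.05,0,0.15],[0,0,0,-0.02,-0.04,-0.04,0.15],[0,0,0,-0.02,0,-0.04,-0.5],[0,0,0,-0.02,0,-0.04,-1]]}}

```text
time: 21.9
eef_pos: [0.5026, -0.1876, 0.177]
tcp_rot: [0.708, -0.006, 0.008, -0.706]
contact_force: [0.5, -0.3, -0.0]
opening: 0.831
```

Call:
{"name": "carry_out", "arguments": {"moves": [[0,-0.031,0,-0.025,0,-0.04,-1],[0,-0.031,0,-0.025,0,-0.04,-1],[0,0,0,-0.02,0,-0.04,-1],[0,0,0,-0.02,0,-0.045,-1],[0,0,0,0,0.03,0,-1],[0,0,0,0,0,0,-1]]}}

```text
time: 22.65
eef_pos: [0.4144, -0.3519, 0.143]
tcp_rot: [-0.706, -0.013, 0.015, 0.708]
contact_force: [0.3, -0.1, 0.1]
opening: 1.002
```

```bash
python3 st.py 0.415 -0.356 0.014; python3 -c "
from h import *
cm=camera_model('wrist');im=read_camera('wrist');cv2.imwrite('pics/w8.png',cv2.resize(im,(800,600)));np.save('w8.npy',cm)
for p in((.366,-.356,.01),(.466,-.312,.01),(.467,-.392,.01)):print(w2pix(cm,p)/.7)"
```

```text
22.65 [ 0.4144 -0.3519  0.143 ] yaw 0.04 op 1.002 F [ 0.3 -0.1  0.1] q [-0.89  0.12  1.98  0.    1.05 -2.5 ]
shift in tool axes to target [ 0.0008  0.129  -0.0046]
[385.55377003 195.60646937]
[455.15117515 373.0730594 ]
[316.67010732 369.84583323]
```

View pics/w8.png

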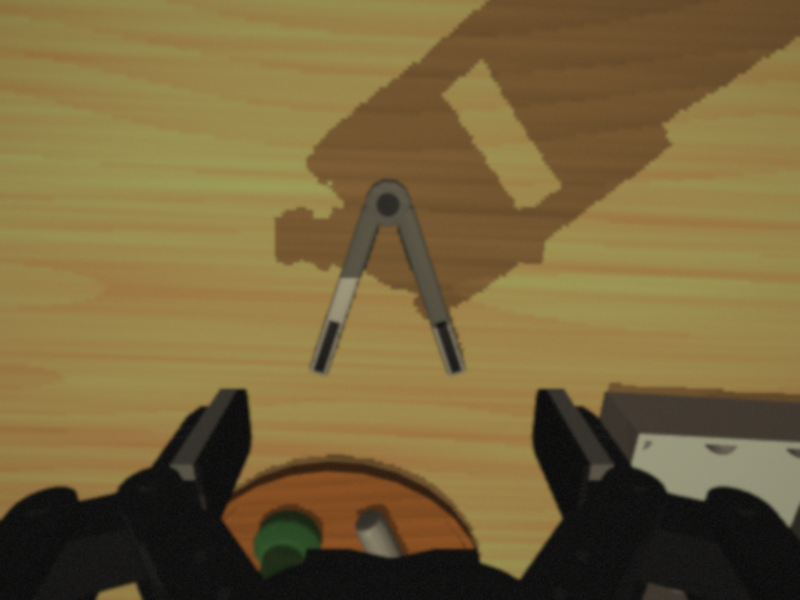

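B's hinge is at (388,205) with ends at (320,371) and (457,371). That puts the hinge near (0.371,-0.355) with the bisector along the tool, so I grasp 48 mm out.

Call:
{"name": "carry_out", "arguments": {"moves": [[0,0,0,0.0046,0.03,-0.0015,-0.8],[0,0,0,0,0.04,0,-0.8],[0,0,0,0,0.04,0,-0.8],[0,0,0,0,0.019,0,-0.8],[0,0,0,0,0,0,-0.5],[0,0,0,0,0,0,-0.3],[0,0,0,0,-0.001,0,-0.1],[0,0,0,0,-0.001,0,0.1],[0,0,0,0,-0.001,0,0.25],[0,0,0,0,-0.001,0,0.4]], "squeeze": 30}}

```text
time: 23.95
eef_pos: [0.4204, -0.354, 0.0193]
tcp_rot: [0.707, 0.015, -0.014, -0.707]
contact_force: [0.2, -0.8, -0.3]
opening: 0.301
```

Call:
{"name": "carry_out", "arguments": {"moves": [[0,0,0,0,0,0,0.6],[0,0,0,0,0,0,1],[0,0,0,0,0,0,1],[0,0,0,0,0,0,1]], "squeeze": 50}}

```text
time: 24.45
eef_pos: [0.4204, -0.354, 0.0196]
tcp_rot: [-0.707, -0.014, 0.015, 0.707]
contact_force: [-0.7, 1.0, 5.2]
opening: 0.258
```

Call:
{"name": "carry_out", "arguments": {"moves": [[0,0,0,0,-0.03,0,1],[0,0,0,0,-0.04,0,1],[0,0,0,0,-0.045,0,1],[0,0.06,0,0,-0.015,0,1],[0,0,0,0.025,0,0.035,1],[0,0,0,0.025,0,0.035,1],[0,0,0,0.025,0,0.035,1],[0,0,0,0.025,0,0.04,1],[0,0,0,0.025,0,0.04,1],[0,0,0,0.013,0,0,1]]}}

```text
time: 25.7
eef_pos: [0.5617, -0.1685, 0.1475]
tcp_rot: [-0.707, 0.006, -0.004, 0.708]
contact_force: [0.2, -1.1, -1.0]
opening: 0.257
```

Call:
{"name": "carry_out", "arguments": {"moves": [[0,0,0,0,0,0,1],[0,0,0,0,0,0,1]]}}

```text
time: 25.95
eef_pos: [0.561, -0.1723, 0.1484]
tcp_rot: [-0.707, 0.008, -0.007, 0.707]
contact_force: [-0.9, -0.0, -1.3]
opening: 0.255
```

```bash
python3 st.py 0.562 -0.171 0.025; python3 -c "
from h import *
cm=camera_model('wrist');im=read_camera('wrist');cv2.imwrite('pics/w9.png',cv2.resize(im,(800,600)));np.save('w9.npy',cm)
c=np.array((.558,-.119));Y=-.02;ex=np.array((np.cos(Y),np.sin(Y)));ey=np.array((-ex[1],ex[0]))
for x,y,z in((-75,100,44),(-75,-100,44),(-60,26,16),(-60,-26,16),(-60,-78,16)):
  print((x,y,z),(w2pix(cm,(*(c+ex*x/1e3+ey*y/1e3),z/1e3))/.7).round(0))"
```

```text
25.95 [ 0.561  -0.1723  0.1484] yaw -0.02 op 0.255 F [-0.9 -0.  -1.3] q [-0.47  0.2   1.88 -0.    1.07 -2.02]
shift in tool axes to target [0.0012 0.1234 0.0013]
(-75, 100, 44) [740. 134.]
(-75, -100, 44) [284. 134.]
(-60, 26, 16) [549. 164.]
(-60, -26, 16) [445. 164.]
(-60, -78, 16) [341. 164.]
```

View pics/w9.png

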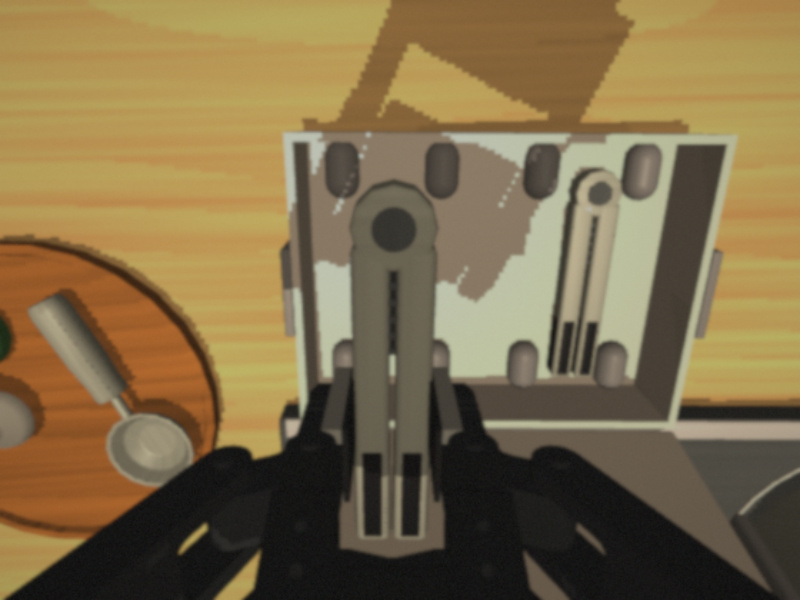

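A lies flat in the left groove between its ribs (hinge at (599,192), tips at (573,373)). B hangs straight with its hinge at (393,229), so I shift 7 mm forward and lower it into the right groove.

Call:
{"name": "carry_out", "arguments": {"moves": [[0,0,0,0.007,0,0.0015,1],[0,0,0,0,0.03,0,1],[0,0,0,0,0.03,0,1],[0,0,0,0,0.025,0,1],[0,0,0,0,0.015,0,1],[0,0,0,0,0.012,0,1],[0,0,0,0,0.0115,0,1],[0,0,0,0,0,0,1]]}}

```text
time: 27.0
eef_pos: [0.5685, -0.17, 0.0249]
tcp_rot: [-0.707, 0.007, -0.006, 0.707]
contact_force: [0.2, 0.4, -1.9]
opening: 0.262
```

```bash
python3 st.py 0.568 -0.171 0.0237
```

```text
27.0 [ 0.5685 -0.17    0.0249] yaw -0.019 op 0.262 F [ 0.2  0.4 -1.9] q [-0.46  0.39  1.9  -0.    0.85 -2.01]
shift in tool axes to target [-0.0004  0.0012 -0.001 ]
```

Call:
{"name": "carry_out", "arguments": {"moves": [[0,0,0,0,0.0012,-0.001,1],[0,0,0,0,0,0,0.4],[0,0,0,0,0,0,0.25],[0,0,0,0,0,0,0.15],[0,0,0,0,-0.02,0,0.15],[0,0,0,0,-0.05,0,0.15],[0,0,0,0,-0.05,0,0.15],[0,0,0,0,-0.05,0.025,0.15],[0,0,0,0,-0.055,0.025,0.15],[0,0,0,0,-0.05,0,0.15]]}}

```text
time: 28.25
eef_pos: [0.5696, -0.1196, 0.3035]
tcp_rot: [0.707, -0.005, 0.007, -0.707]
contact_force: [0.5, -0.1, -0.4]
opening: 0.422
```

```bash
python3 st.py; python3 -c "
from h import *
cm=camera_model('wrist');im=read_camera('wrist');cv2.imwrite('pics/w10.png',cv2.resize(im,(800,600)));np.save('w10.npy',cm)
print(w2pix(cm,(.678,-.12,.22))/.7)"
```

```text
28.25 [ 0.5696 -0.1196  0.3035] yaw -0.017 op 0.422 F [ 0.5 -0.1 -0.4] q [-0.38  0.04  1.75  0.    1.34 -1.94]
[393.30290268 512.27800961]
```

View pics/w10.png

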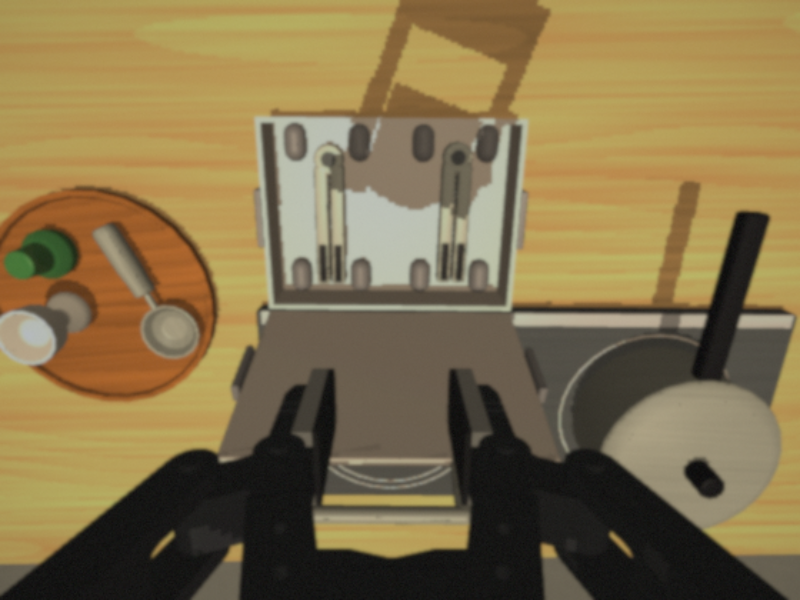

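Both crackers lie flat and closed between their ribs (hinges at (329,157) and (457,155)), and the pan is still on its ring. The bail is at (392,515), as predicted, so I'll regrip it.

Call:
{"name": "carry_out", "arguments": {"moves": [[0,0.1725,0,0,0,0,0.4],[0,0.1725,0,0,0,0,0.4],[0,0.1725,0,0,0,0,0.4],[0,0.1725,0,0,0,0,0.4],[0,0.1725,0,0,0,0,0.4],[0,0.1725,0,0,0,0,0.4],[0,0.1725,0,0,0,0,0.4],[0,0.1725,0,0,0,0,0.4],[0,0.1725,0,0,0,0,0.4],[0,0,0,0,0,0,0.4]], "squeeze": 40}}

```text
time: 29.55
eef_pos: [0.5697, -0.1212, 0.3006]
tcp_rot: [-0.5, 0.499, -0.5, 0.501]
contact_force: [-0.3, -0.3, -0.8]
opening: 0.298
```

Call:
{"name": "carry_out", "arguments": {"moves": [[0,0,0,0,0,0.04,0.4],[0,0,0,0,0,0.04,0.4],[0,0,0,0,0,0.029,0.35],[0,0,0,0,0.03,0,0.35],[0,0,0,0,0.02,0,0.35],[0,0,0,0,0,0,0.35]]}}

```text
time: 30.3
eef_pos: [0.6773, -0.1208, 0.2467]
tcp_rot: [-0.501, 0.501, -0.498, 0.499]
contact_force: [0.6, 0.6, -0.9]
opening: 0.33
```

```bash
python3 st.py 0.6795 -0.12 0.2225
```

```text
30.3 [ 0.6773 -0.1208  0.2467] yaw -1.57 op 0.33 F [ 0.6  0.6 -0.9] q [-0.32  0.32  1.54 -0.    1.29 -0.32]
shift in tool axes to target [-0.0008  0.0242  0.0023]
```

Call:
{"name": "carry_out", "arguments": {"moves": [[0,0,0,-0.0008,0.012,0.0023,0.35],[0,0,0,0,0.012,0,0.35],[0,0,0,0,0,0,0.6],[0,0,0,0,0,0,1],[0,0,0,0,0,0,1],[0,0,0,0,0,0,1]]}}

```text
time: 31.05
eef_pos: [0.6808, -0.1204, 0.2251]
tcp_rot: [-0.5, 0.501, -0.5, 0.5]
contact_force: [-1.2, 0.2, -3.6]
opening: 0.084
```

```bash
python3 st.py
```

```text
31.05 [ 0.6808 -0.1204  0.2251] yaw -1.572 op 0.084 F [-1.2  0.2 -3.6] q [-0.32  0.34  1.55  0.    1.25 -0.32]
```

Call:
{"name": "carry_out", "arguments": {"moves": [[0,0,0,0,-0.0036,-0.0178,1],[0,0,0,0,-0.0018,-0.0181,1],[0,0,0,0,0,-0.0182,1],[0,0,0,0,0.0018,-0.0181,1],[0,0,0,0,0.0036,-0.0178,1],[0,0,0,0,0.0053,-0.0174,1],[0,0,0,0,0.007,-0.0168,1],[0,0,0,0,0.0087,-0.016,1],[0,0,0,0,0.0102,-0.015,1]]}}

```text
time: 32.17
eef_pos: [0.5267, -0.117, 0.1972]
tcp_rot: [-0.497, 0.501, -0.5, 0.502]
contact_force: [-2.1, 12.2, 7.0]
opening: 0.088
```

Call:
{"name": "carry_out", "arguments": {"moves": [[0,0,0,0,0.0117,-0.0139,1],[0,0,0,0,0.013,-0.0127,1],[0,0,0,0,0.0142,-0.0113,1],[0,0,0,0,0.0153,-0.0099,1],[0,0,0,0,0.0162,-0.0083,1],[0,0,0,0,0.017,-0.0066,1],[0,0,0,0,0.0175,-0.0049,1],[0,0,0,0,0.0179,-0.0031,1]]}}

```text
time: 33.17
eef_pos: [0.4525, -0.1153, 0.0699]
tcp_rot: [-0.498, 0.506, -0.496, 0.5]
contact_force: [-3.2, 16.0, 2.8]
opening: 0.084
```

```bash
python3 st.py 0.451 -0.12 0.047
```

```text
33.17 [ 0.4525 -0.1153  0.0699] yaw -1.575 op 0.084 F [-3.2 16.   2.8] q [-0.47  0.07  2.19  0.01  0.89 -0.47]
shift in tool axes to target [ 0.005   0.0229 -0.0014]
```

Call:
{"name": "carry_out", "arguments": {"moves": [[0,0,0,-0.003,0.012,-0.001,1],[0,0,0,0,0.01,0,1],[0,0,0,0,0.003,0,1],[0,0,0,0,0.002,0,1],[0,0,0,0,0,0,1]]}}

```text
time: 33.8
eef_pos: [0.4512, -0.115, 0.0482]
tcp_rot: [-0.502, 0.506, -0.494, 0.498]
contact_force: [-22.8, 10.4, 38.0]
opening: 0.088
```

```bash
python3 st.py 0.451 -0.12 0.047
```

```text
33.8 [ 0.4512 -0.115   0.0482] yaw -1.571 op 0.088 F [-22.8  10.4  38. ] q [-0.47  0.11  2.2   0.    0.85 -0.47]
shift in tool axes to target [ 0.005   0.0012 -0.0002]
```

The lid is seated: the bail is back at z 0.048 with a firm 38 N reaction. I'll release, retreat and check.

Call:
{"name": "carry_out", "arguments": {"moves": [[0,0,0,0,-0.001,0,0.7],[0,0,0,0,0,0,0.4],[0,0,0,0,0,0,0.4],[0,0,0,0,-0.03,0,0.4],[0,0,0,0,-0.05,0,0.4],[0,0,0,0,-0.06,0,0.4],[0,0,0,-0.02,-0.05,0.04,0.4],[0,0,0,-0.055,0,0.01,0.4],[0,0,0,-0.055,0,0.01,0.4],[0,0,0,-0.055,0,0.01,0.4]]}}

```text
time: 35.05
eef_pos: [0.5223, 0.0678, 0.2325]
tcp_rot: [0.499, -0.5, 0.501, -0.5]
contact_force: [0.8, -0.8, -0.5]
opening: 0.3
```

Call:
{"name": "carry_out", "arguments": {"moves": [[0,0,0,-0.055,0,0.01,0.4],[0,0,0,-0.055,0,0.0,0.4],[0,0,0,-0.055,0,0.0,0.4],[0,0,0,-0.055,0,0.0,0.4],[0,0,0,0,0,0,0.4]]}}

```text
time: 35.67
eef_pos: [0.5314, 0.2896, 0.2319]
tcp_rot: [-0.501, 0.499, -0.499, 0.501]
contact_force: [-0.3, -0.4, 0.4]
opening: 0.299
```

```bash
python3 st.py; python3 - <<'E'
from h import *
T=read_camera("top");S=read_camera("scene");cv2.imwrite("pics/top9.png",T);cv2.imwrite("pics/scene9.png",S)
A=cv2.resize(T[95:255,170:370],(400,320),interpolation=cv2.INTER_CUBIC)
B=cv2.resize(S[180:400,100:500],(800,440),interpolation=cv2.INTER_CUBIC)
cv2.imwrite("pics/c9.png",B)
from ring import fit
for n,i in(("top",T),("scene",S)):
  cm=camera_model(n);print(n,"bail px now-pred",[w2pix(cm,(.4512,-.118+d,.048)).round(1) for d in(-.04,.04)])
a=cv2.imread("pics/top0.png")
for (x,y,z) in((.484,-.2,.05),(.484,-.04,.05)):print(w2pix(camera_model("top"),(x,y,z)))
m=cv2.absdiff(a,T)[225:255,275:355].mean();print("diff with start around bail (top)",m)
s0=cv2.imread("pics/scene0.png");print("scene",cv2.absdiff(s0,S)[205:235,200:250].mean())
E
```

```text
35.67 [0.5314 0.2896 0.2319] yaw -1.566 op 0.299 F [-0.3 -0.4  0.4] q [0.33 0.15 1.77 0.   1.22 0.33]
top bail px now-pred [array([327.9, 247.5]), array([297.5, 247.4])]
scene bail px now-pred [array([211., 220.]), array([241.1, 205.9])]
[343.64457696 235.12739364]
[283.07971004 234.82203889]
diff with start around bail (top) 17.031388888888888
scene 7.928222222222222
```

View pics/c9.png

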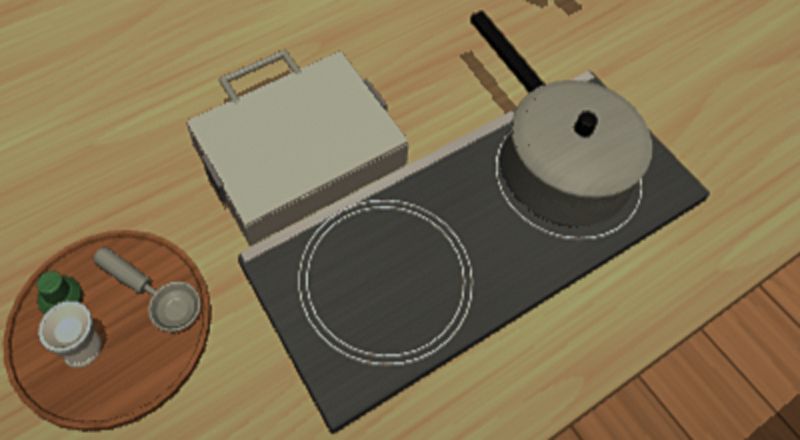

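The scene crop shows the lid shut, the pan inside the crossed ring with its knob at (586,120), and the tray things untouched. One numeric check of the bail and knob against the start pictures, before handing in.

```bash
python3 - <<'E'
from h import *
for n,(r,c) in(("scene",((200,232),(205,255))),("top",((232,256),(290,336)))):
    a=cv2.imread(f"pics/{n}0.png");b=cv2.imread(f"pics/{n}9.png")
    t=a[r[0]:r[1],c[0]:c[1]];m=cv2.matchTemplate(b[r[0]-8:r[1]+8,c[0]-8:c[1]+8],t,cv2.TM_CCOEFF_NORMED)
    _,v,_,p=cv2.minMaxLoc(m);print(n,"bail moved px",p[0]-8,p[1]-8,"score",round(v,3))
print("knob",pix2w(camera_model("scene"),100+586/2,180+119/2,.126).round(4))
E
```

```text
scene bail moved px 0 0 score 0.604
top bail moved px 0 0 score 0.998
knob [0.7506 0.1132 0.126 ]
```

```bash
python3 -c "
from plant import sign_off
print(sign_off())"
```

```text
the job is handed in; nothing more can be done
None
```

The job is done and handed in at about 36 s of the 210 s allowed; sign-off gives no verdict.

- **Pan:** I slid it by its knob, without lifting, onto the ring with the cross. My last measurement puts the knob at (0.751, 0.113), with the ring's centre at (0.7505, 0.116), so about 3 mm off. The handle is clear of the lunchbox.
- **Crackers:** I found only two in the pictures. I squeezed each one shut (22 mm read at the fingers) and laid it flat in its own groove, left and right, with the middle groove empty. The last picture with the lid open showed both closed and between their ribs.
- **Lid:** It is shut, with the bail back at its starting height of 0.048 m and a firm 38 N reaction as it seated. In the top view the bail sits exactly where it started (match score 0.998). The scene-camera match scored only 0.60, also at zero shift. I put that down to the pan handle, which was in that patch at the start.
- **Tray:** The things on it look unmoved in the last picture.

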